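# Screw the lid into a sample canister and latch it

## Robot

A 7-joint arm with a two-finger parallel gripper is mounted at the origin on the work surface. World frame = base frame: x ahead of the robot, y to its left, z up, the work surface at z = 0. Lengths are in m, angles in rad, forces in N, time in s.
With the tool pointing down it reaches from about 0.4 to 0.85 m from the base axis. Payload 4.5 kg.
Tool frame: the origin (TCP) lies midway between the tips of the shut fingers; the grasp point (between the pads) lies 19 mm behind it; z points along the fingers, y is the line along which they close (so a half turn about z gives the same grasp; the last joint's range is limited). The gripper opens to 88 mm and grips with 3 to 60 N. Pads are 18 mm wide; open, the fingers measure 123 mm over their backs; the gripper's body (75 mm by 187 mm) begins 45 mm behind the grasp point.
Start: joints at [-1.167, 0.689, -0.195, 1.565, 0.157, 0.902, -0.215], TCP at [0.226, 0.583, 0.239] pointing down, gripper open.
Joint ranges: [-3.01, 3.01], [-0.46, 2.08], [-1.47, 1.51], [0.13, 2.56], [-1, 4.14], [0.04, 2.09], [-2.66, 2.66]. Speed limits (rad/s): [2.57, 2.57, 3.14, 3.14, 3.14, 3.14, 3.14].

## Interface

Orientations are given as a unit quaternion [w, x, y, z].
In Python, from bench import sense, cams, close_job gives the robot as it stands.
- The arm moves only by the shell command python3 -m jog 'ROWS' [OPENING]. ROWS is JSON, one flat list of numbers, 6 for each row, row after row: the shift along the world's x, y, z in units of 40 mm (1.0 is 40 mm), then the turn, a rotation vector about the world's x, y, z in units of 6 degrees (1.0 is 6 degrees). In form: [x, y, z, rx, ry, rz, x, y, z, rx, ry, rz, ...]. A call has 1 to 12 rows; each row is the pose to reach, as a shift and turn from the pose commanded when the call began; what a row does not reach only later rows make up. A row lasts 1/12 s, in which the tool goes at most 41.7 mm and 7.16 degrees, less where a joint would pass 70% of its speed; a pose out of reach is approached as far as the arm can. A call with a gripper value outside its range is refused whole. OPENING is the closure, from 0 (fully open) to 1 (shut), set as the call begins (- or left out, the last holds). The fingers move at their own pace and stop on an object; the grip force is fixed at half the most. Time passes only in rows, so rows that repeat a pose let the fingers close. It gives the time, the measured TCP pose, the force, the opening and the grip force at its end, in the units of the state.
- sense(): the state, without advancing time (a new reading comes with each control period).
- cams.get_image(name): name is "scene" or "top" or "wrist"; returns the picture (480x640x3 uint8, red, green, blue); there is no depth.
- cams.get_calibration(name): a dict with "fx", "fy", "cx", "cy" (pixels), "rvec" (rotation vector, rad) and "tvec" (3), from world to camera coordinates, as OpenCV has them; the wrist camera has in their place "tool_from_camera" (4x4, takes a point from camera to tool coordinates, whose origin is the TCP and whose axes are the flange's). Camera axes: x right, y down, z forward; pixel columns grow to the right and rows downward; lengths in m; the calibration is good to about 2 mm. A picture is of the moment at which its call begins: read the wrist's pose just before it. get_calibration takes no time and is no camera call.
- close_job(): hands the job in; it is judged then, once.
Trained networks look in the newest picture that a camera, given by its name, has taken for a name from the list of things; names that differ only in an ending like _2 or _b are one class to them, and where a whole thing is asked for, a point or a joint stands for the part that bears it (a point fixed in the world has none). Each returns a list of dicts, best first, with "p" (0 to 1); they miss things now and then, are a little off and sometimes report something else, mostly with a low value. They report only what shows in the picture. A call takes as long as a camera call. They do not tell look-alikes from the thing itself.
- cams.search_frame(camera, thing): "at" ([row, column] in pixels, amid what is visible of it).
- cams.cut_out(camera, thing): "pixels" (480x640 bool, what is visible of it) and "at" ([row, column] in pixels, amid what is visible of it).
The state is a dict: "time_s": time; "q": joint angles; "qd": joint speeds; "tau": joint torques, N m; "position": TCP position; "tool_rot": TCP orientation; "wrist_force": force on the tool from outside, world axes, zero at the start; "wrist_torque": the same for the moment, N m; "finger_gap": finger opening in m; "grip_force": force on a finger pad.
Only numpy, scipy, OpenCV 4.12 (cv2) and the standard library are available. Lean on these libraries where they do the work, as an engineer would, in place of code of your own. Each camera call takes 0.05 s, during which the arm holds its last target. There are 200 camera calls.

## Task

Close the sample canister: set the lid gently on its mouth, turn it back (counter-clockwise) until it drops into the start of the thread, then screw it forward (clockwise) fully home. Then swing the red latch fully over the lid's edge, and leave the other things on the bench as they are.

Things in the scene. Friction and masses are not known exactly. Their poses are not given: they have to be found in the camera images.
- lid_grip (a point): Centre of the blue handle bar of the loose screw-in lid. The bar is 80 mm long (this point's x), 14 wide (y), 30 tall (z) and stands on the middle of a round aluminium flange, 112 mm across, 8 thick, whose top is 15 mm below this point. Lid 75 mm tall over all, 0.4 to 0.65 kg. It starts standing on its plug on the bench, this point then 60 mm up.
- lid_foot (a point): Centre of the foot of the lid's plug, 60 mm below lid_grip. The round steel plug under the flange is 66 mm across, 37 tall, narrowing to 52 mm at the foot, and has three short radial pins, 120 degrees apart.
- mouth (a point): Centre of the open mouth of the upright aluminium canister (114 mm outside, fixed on a blue stand; it cannot turn or move), level with its top edge, 127 mm above the bench. z up; x points toward the latch post. The bore is 89 mm wide with a slippery three-start right-hand thread in it, 70 mm clear inside; the lid has 2 mm sideways play there.
- thread (a point): On the mouth's axis, 5 mm below mouth: top of the threads. A lid set down rests there, lid_grip 42 mm above mouth. Turned back (counter-clockwise from above) by up to 120 degrees (how far is not known) it drops 10 mm by its own weight if free to fall, lid_grip then 32 mm above mouth, and turns back no further. By luck it may drop in when set down.
- thread_end (a point): On the mouth's axis, 23 mm below mouth: bottom of the threads. Once dropped in, the lid turned forward (clockwise) about 95 degrees sinks 8 mm more to a hard stop: fully home, lid_grip 24 mm above mouth. Turned forward before it has dropped, it only runs against a stop. Turning takes under 0.3 N m; it stays where left.
- latch (a joint): Angle (rad) of the red latch arm, swinging level on a steel post beside the canister. 0: closed, at its stop, pointing at the mouth's axis, its end 10 mm over the lid's edge. Opens to 1.7, turning clockwise seen from above; starts at 1.0 to 1.6; stays where left. It passes 4 mm above the flange of a lid that is fully home; a higher lid blocks it.
- latch_peg (a point): Middle of the upright red peg (12 mm across, 35 tall) on the latch arm, by which the arm is pushed with about 2 N; 38 mm from the post's axis, moves with the arm. The arm is 64 mm long, 18 wide, 14 thick; its top is 17.5 mm below this point.
- latch_hinge (a point): On the latch post's axis, at mid-height of the arm (147 mm above the bench), 110 mm from the mouth's axis. Fixed to the stand.
- dish_a: Bystander, to be left alone: clear petri dish, 94 mm across, 16 mm high, on the bench between canister and lid. Origin at the centre of its underside.
- dish_b: Bystander, to be left alone: clear petri dish, 94 mm across, 16 mm high, on the robot's right. Origin at the centre of its underside.
- vial_green: Bystander, to be left alone: white vial with green cap, 28 mm across, 55 mm high. Origin at the centre of its underside.
- vial_red: Bystander, to be left alone: white vial with red cap, 28 mm across, 55 mm high. Origin at the centre of its underside.
- reagent: Bystander, to be left alone: glass reagent bottle with blue cap, 76 mm across, 160 mm high. Origin at the centre of its underside.
- flask: Bystander, to be left alone: conical glass flask, 84 mm across at its foot, 145 mm high. Origin at the centre of its underside.
- rack: Bystander, to be left alone: white tube rack, 110 x 190 x 45 mm (tubes stand to 60 mm). Origin at the centre of its underside.
- tip_box: Bystander, to be left alone: blue pipette-tip box with clear lid, 85 x 120 x 72 mm. Origin at the centre of its underside.
Things that resemble listed ones, but are neither listed nor needed, are in the scene too. What is shaped like the part that bears lid_grip but green or pink is not meant.

How it is judged:
On the way, in this order (a step that is already met when the one before it is completed fails the run):
1. the lid has dropped into the thread starts of the mouth (horizontal distance between lid_grip and mouth below 0.005 m and angle between lid_grip's own z axis and vertical below 0.06 rad and z of lid_grip in the frame of mouth below 0.036 m), for 0.1 s.
2. the lid is screwed fully home, the latch still clear of it (horizontal distance between lid_grip and mouth below 0.005 m and angle between lid_grip's own z axis and vertical below 0.06 rad and z of lid_grip in the frame of mouth below 0.0262 m and value of joint latch above 0.3 rad), for 0.2 s.
At the end, for the whole second after the job is handed in: The lid sits centred (within 5 mm) and level (within 0.06 rad) in the mouth, screwed down to within 2.2 mm of its lowest height (lid_grip less than 26.2 mm above the mouth point); the latch is within 0.15 rad of closed; both are at rest (horizontal distance between lid_grip and mouth below 0.005 m and angle between lid_grip's own z axis and vertical below 0.06 rad and z of lid_grip in the frame of mouth below 0.0262 m and value of joint latch below 0.15 rad and velocity of joint latch between -0.1 and 0.1 rad/s and linear speed of lid below 0.02 m/s); the robot touches nothing.
It fails at once if the lid is dropped or thrown onto the mouth (faster than 0.8 m/s there) (linear speed of lid above 0.8 m/s and horizontal distance between lid_grip and mouth below 0.04 m and z of lid_grip in the frame of mouth below 0.09 m).
It fails at once if another thing on the bench is moved by more than 30 mm or tipped (distance of any of dish_a, dish_b, vial_green, vial_red, reagent, flask, rack, tip_box from where it was at the start of the episode above 0.03 m or angle between any of dish_a, dish_b, vial_green, vial_red, reagent, flask, rack, tip_box's own z axis and vertical above 0.5 rad).
It also fails if it takes over 72 s, if anything falls off the work surface, if the arm or the gripper's body presses on something with over 40 N, if the wrist force passes 120 N, or if a joint passes its speed limit or range.

## Working session

There is one attempt and no reset: what is moved stays moved. The work goes in short steps, Python scripts to look and compute and a shell command to move; the robot and the scene stay as the last step left them, time stands still between calls to the robot, and variables do not carry over. Pictures are saved under pics/ and viewed, at most 11 in all, crops included, and the job is handed in when it is done.

```bash
ls; mkdir -p pics
cat > h.py <<'E'
import numpy as np, cv2
from bench import sense, cams, close_job
from scipy.spatial.transform import Rotation as R
def cam(name, s=None):
    c=cams.get_calibration(name)
    K=np.array([[c['fx'],0,c['cx']],[0,c['fy'],c['cy']],[0,0,1]])
    if 'rvec' in c:
        Rm=cv2.Rodrigues(np.array(c['rvec'],float))[0]; t=np.array(c['tvec'],float).ravel()
        return K,Rm,t
    s=s or sense(); w,x,y,z=s['tool_rot']
    T=np.eye(4);T[:3,:3]=R.from_quat([x,y,z,w]).as_matrix();T[:3,3]=s['position']
    M=np.linalg.inv(T@np.array(c['tool_from_camera']))
    return K,M[:3,:3],M[:3,3]
def ray(C,rc):
    K,Rm,t=C; d=Rm.T@np.linalg.inv(K)@[rc[1],rc[0],1]; return -Rm.T@t,d/np.linalg.norm(d)
def atz(C,rc,z):
    o,d=ray(C,rc); return o+d*(z-o[2])/d[2]
def tri(*rays):
    A=sum(np.eye(3)-np.outer(d,d) for o,d in rays); b=sum((np.eye(3)-np.outer(d,d))@o for o,d in rays)
    p=np.linalg.solve(A,b); return p,[np.linalg.norm(np.cross(p-o,d)) for o,d in rays]
def proj(C,p):
    K,Rm,t=C; q=K@(Rm@np.asarray(p,float)+t); return q[[1,0]]/q[2]
def snap(n,f):
    im=cams.get_image(n); cv2.imwrite('pics/'+f,im[:,:,::-1]); return im
E
python3 - <<'E'
from h import *
print(sense())
for n in('top','scene','wrist'): 
    snap(n,n+'0.png')
    for t in('lid_grip','latch_peg','latch','mouth','dish_a'):
        try: r=cams.search_frame(n,t)
        except Exception as e: print(n,t,e); continue
        C=cam(n)
        print(n,t,[(np.round(d['at']),round(d['p'],2)) for d in r[:4]])
    o,d=ray(C,(240,320)); print(o,d)
E
```

```text
pics
{'time_s': 0.0, 'q': array([-1.16721455,  0.69001846, -0.19452664,  1.56634792,  0.15732726,
        0.90250195, -0.21509787]), 'qd': array([-1.77839539e-05, -1.20151813e-04, -1.28521790e-03, -3.83967500e-04,
        1.46987448e-03,  1.23613689e-03, -3.73356627e-04]), 'tau': array([-4.12093514e-04, -5.27574027e+01, -1.26683347e+00, -1.53426844e+01,
       -5.25453652e-02,  6.86321320e-03,  1.82846484e-04]), 'position': array([0.22569778, 0.58213887, 0.23788781]), 'tool_rot': array([-1.00130372e-04,  1.83783325e-01,  9.82966330e-01, -9.34547247e-04]), 'wrist_force': array([-0.1759051 ,  0.3574655 , -0.58870134]), 'wrist_torque': array([ 0.04324469, -0.0125459 , -0.03475458]), 'grip_force': 0.0, 'finger_gap': 0.0884097497848772}
top lid_grip [(array([204., 244.]), 0.8), (array([216., 192.]), 0.68), (array([273., 243.]), 0.59), (array([336., 244.]), 0.57)]
top latch_peg [(array([251., 369.]), 0.82)]
top latch [(array([254., 377.]), 0.72)]
top mouth [(array([266., 376.]), 0.95), (array([242., 306.]), 0.47)]
top dish_a [(array([330., 471.]), 0.8), (array([314., 317.]), 0.61), (array([266., 377.]), 0.47)]
[ 0.43624336 -0.01465914  1.3123354 ] [ 0.13730928 -0.00382206 -0.99052085]
scene lid_grip [(array([225., 381.]), 0.65), (array([311., 391.]), 0.63), (array([264., 387.]), 0.57), (array([344., 301.]), 0.41)]
scene latch_peg [(array([231., 251.]), 0.77), (array([250., 306.]), 0.62)]
scene latch [(array([234., 250.]), 0.65)]
scene mouth [(array([269., 240.]), 0.68)]
scene dish_a [(array([251., 310.]), 0.87), (array([234., 162.]), 0.72)]
[1.61465776 0.03475693 0.80729094] [-0.83868857 -0.01126311 -0.54449484]
wrist lid_grip []
wrist latch_peg []
wrist latch []
wrist mouth []
wrist dish_a []
[0.15584859 0.60946426 0.38320759] [ 0.28826257 -0.0969332  -0.95263248]
```

View pics/top0.png

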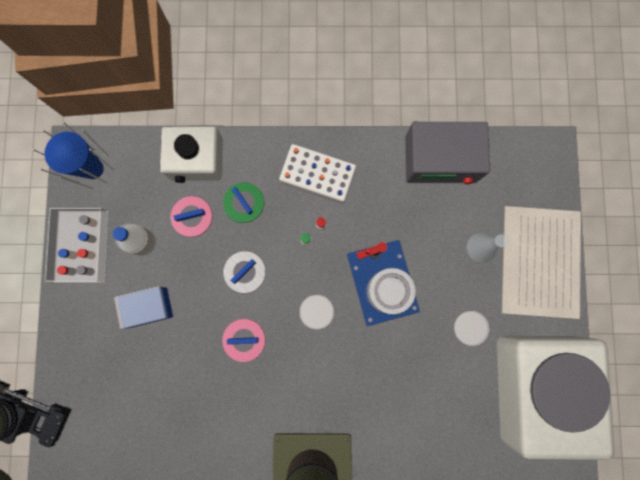

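View pics/scene0.png

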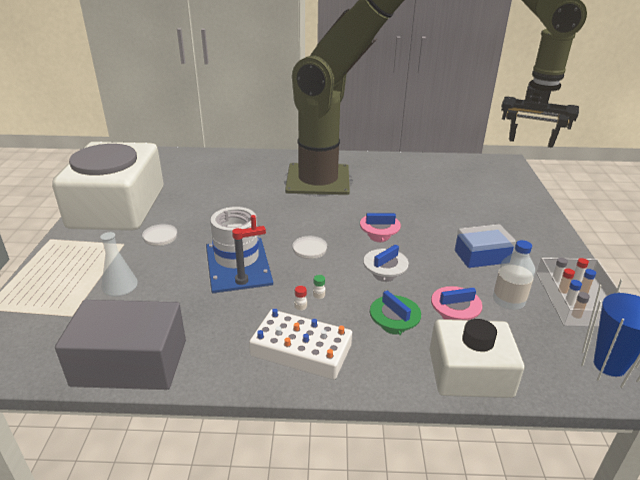

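The top view shows the aluminium lid with its blue bar at (271,244), the canister mouth near (290,391) and the red latch at (251,372). The green and pink lids are decoys. In the scene view the lid is at (263,386) and the canister mouth at (222,236).

Run:
```python
from h import *
px={'top':(271,244),'scene':(262,386)}
L={};M={}
for n in px:
    im=cams.get_image(n); C=cam(n); hsv=cv2.cvtColor(im,cv2.COLOR_RGB2HSV)
    b=((hsv[...,0]>105)&(hsv[...,0]<130)&(hsv[...,1]>140)).astype(np.uint8)
    m=np.zeros_like(b);cv2.circle(m,px[n][::-1],24,1,-1); b*=m
    cnt=max(cv2.findContours(b,0,2)[0],key=cv2.contourArea)
    (u,v),wh,a=cv2.minAreaRect(cnt); print(n,'bar',(v,u),wh,a); L[n]=(v,u); M[n]=cnt
    r=((hsv[...,0]<8)|(hsv[...,0]>172))&(hsv[...,1]>160); 
    m=np.zeros_like(b)
    if n=='top': m[235:270,350:400]=1
    else: m[205:250,230:275]=1
    ys,xs=np.nonzero(r&(m>0)); print('red',len(ys),ys.min(),ys.max(),xs.min(),xs.max())
    (u,v),wh,a=cv2.minAreaRect(np.c_[xs,ys].astype(np.float32)); print((v,u),wh,a)
    sc=5;box={'top':(360,230,440,335),'scene':(195,195,285,300)}[n]
    cr=im[box[1]:box[3],box[0]:box[2]]; globals()['c_'+n]=cv2.resize(cr,None,fx=sc,fy=sc,interpolation=cv2.INTER_CUBIC)
p,e=tri(*[ray(cam(n),L[n]) for n in L]); print('lid grip',p,e)
h=max(c_top.shape[0],c_scene.shape[0]); f=lambda x:cv2.copyMakeBorder(x,0,h-x.shape[0],0,0,0)
o=np.hstack([f(c_top),f(c_scene)])[:600,:]; o=cv2.resize(o,(800,int(o.shape[0]*800/o.shape[1]))); cv2.imwrite('pics/c1.png',o[:,:,::-1]); print(o.shape)
bp=[atz(cam('top'),c[0][::-1],0.075)[:2] for c in M['top']]
(c,wh,a)=cv2.minAreaRect(np.array(bp,np.float32)); print('bar world',c,wh,a)
```

```text
top bar (271.0000305175781, 243.00001525878906) (4.242640495300293, 28.284271240234375) 45.0
red 208 243 258 357 386
(250.90264892578125, 371.460205078125) (8.161642074584961, 29.86992645263672) 67.7509765625
scene bar (255.1764678955078, 386.7059020996094) (10.289915084838867, 27.782772064208984) 59.03623962402344
red 249 215 238 233 265
(231.0115509033203, 248.8423309326172) (21.40021514892578, 28.85520362854004) 52.12501525878906
lid grip [0.52742322 0.18356706 0.06201986] [np.float64(0.0011194467451389296), np.float64(0.0011194467451389617)]
(494, 800, 3)
bar world (0.5264882445335388, 0.18032516539096832) (0.011141360737383366, 0.07284195721149445) 45.62467956542969
```

View pics/c1.png

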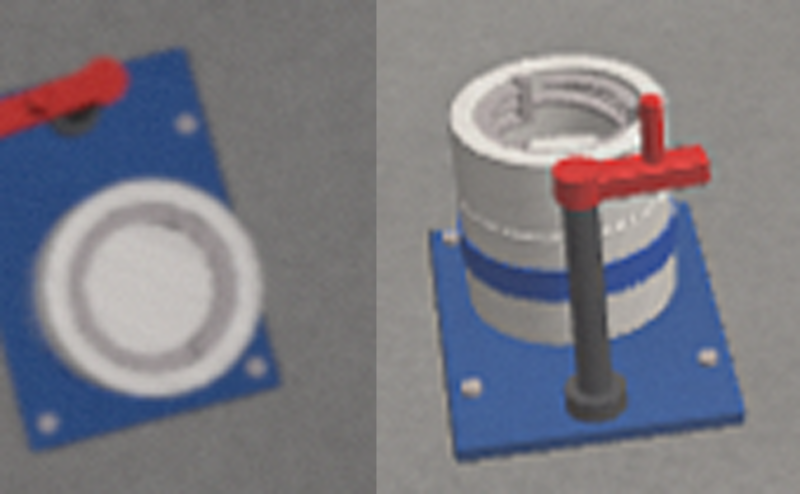

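The crop shows the mouth rim as an ellipse, centred about row 291, col 392 in the top view and row 219, col 234 in the scene view. The hinge hub is at (247,382) in the top view. The latch is open and points to +y.

Run:
```python
from h import *
T,S=cam('top'),cam('scene')
print('mouth',tri(ray(T,(291,392.3)),ray(S,(218.8,233.9))))
print('hinge',tri(ray(T,(246.6,381.7)),ray(S,(233.7,237.3))))
# peg: scene peg middle (crop 652,128), top (crop ~36,108)
print('peg',tri(ray(T,(251,369)),ray(S,(222.2,253.5))))
w=[cams.get_calibration('wrist')]; print(w[0])
s=sense(); w_,x,y,z=s['tool_rot']; print(R.from_quat([x,y,z,w_]).as_matrix().round(3))
print(((np.array([0.52,0.182,0.24])-s['position'])/0.04).round(2))
```

```text
mouth (array([ 0.47345924, -0.1972595 ,  0.12267603]), [np.float64(0.0013234618449767727), np.float64(0.0013234618449768038)])
hinge (array([ 0.58134487, -0.1699037 ,  0.14775479]), [np.float64(0.0006807477846187864), np.float64(0.0006807477846187971)])
peg (array([ 0.56758278, -0.13459612,  0.1714438 ]), [np.float64(0.0021694270157733503), np.float64(0.002169427015773394)])
{'fx': 430.78641558729464, 'fy': 430.78641558729464, 'cx': 314.0485372736523, 'cy': 233.26114319413574, 'tool_from_camera': array([[ 1.91643650e-04, -9.57350374e-01, -2.88929447e-01,
         7.49432563e-02],
       [ 9.99999969e-01,  2.30197478e-04, -9.94567974e-05,
        -4.15964606e-04],
       [ 1.61725832e-04, -2.88929419e-01,  9.57350388e-01,
        -1.44448262e-01],
       [ 0.00000000e+00,  0.00000000e+00,  0.00000000e+00,
         1.00000000e+00]])}
[[-0.932  0.361 -0.   ]
 [ 0.361  0.932  0.   ]
 [ 0.     0.    -1.   ]]
[  7.35 -10.02   0.03]
```

```bash
python3 -m jog '[0.6,-0.8,0,0,0,-0.4, 1.2,-1.65,0,0,0,-0.8, 1.8,-2.5,0,0,0,-1.2, 2.4,-3.3,0,0,0,-1.6, 3,-4.1,0,0,0,-2, 3.6,-4.95,0,0,0,-2.4, 4.2,-5.8,0,0,0,-2.8, 4.8,-6.6,0,0,0,-3.2, 5.4,-7.4,0,0,0,-3.5, 6,-8.2,0,0,0,-3.8, 6.6,-9,0,0,0,-4, 7,-9.5,0,0,0,-4]'
python3 -m jog '[0.3,-0.5,0.5,0,0,0, 0.3,-0.5,0.5,0,0,0, 0.3,-0.5,0.5,0,0,0, 0.3,-0.5,0.5,0,0,0]'
python3 - <<'E'
from h import *
s=sense(); print(s['position'],s['tool_rot'],s['q'])
C=cam('wrist',s); im=snap('wrist','w1.png')
r=cams.cut_out('wrist','lid_grip'); 
for d in r[:4]: print(np.round(d['at']),d['p'],d['pixels'].sum())
hsv=cv2.cvtColor(im,cv2.COLOR_RGB2HSV)
b=((hsv[...,0]>105)&(hsv[...,0]<130)&(hsv[...,1]>140)).astype(np.uint8)
for c in cv2.findContours(b,0,2)[0]:
    if cv2.contourArea(c)<300: continue
    pts=np.array([atz(C,q[0][::-1],.075)[:2] for q in c],np.float32)
    print(cv2.minAreaRect(c),cv2.minAreaRect(pts))
E
```

```text
time_s: 2.0
position: [0.5084, 0.1981, 0.2389]
tool_rot: [0.001, 0.387, 0.922, -0.001]
wrist_force: [0.9, -0.4, 0.9]
finger_gap: 0.088
grip_force: 0.0
time_s: 2.33
position: [0.5172, 0.1839, 0.2586]
tool_rot: [-0.0, 0.384, 0.923, 0.0]
wrist_force: [-0.2, 0.4, -1.3]
finger_gap: 0.088
grip_force: 0.0
[0.51718191 0.18386798 0.25860933] [-4.18746190e-04  3.83655942e-01  9.23475926e-01  3.95487790e-04] [-0.33987041  0.56122587 -0.1377341   1.77520944  0.09929329  0.81185955
  0.25816298]
[203. 562.] 0.95 13268
[ 52. 158.] 0.89 14754
[322. 433.] 0.89 3446
[201. 320.] 0.57 12964
((135.20233154296875, 443.3564758300781), (31.424768447875977, 71.0616455078125), 29.638381958007812) ((0.5608946084976196, -0.09853233397006989), (0.028896242380142212, 0.08150024712085724), 15.103330612182617)
((578.780517578125, 208.84613037109375), (32.31764221191406, 104.35002136230469), 37.746803283691406) ((0.6670191287994385, 0.325105756521225), (0.027454616501927376, 0.07651593536138535), 15.354476928710938)
((321.0, 209.0), (98.0, 16.0), 90.0) ((0.5247259736061096, 0.1834793984889984), (0.01226990856230259, 0.07888057082891464), 45.46316146850586)
((147.0440673828125, 43.53217697143555), (31.39468765258789, 109.18277740478516), 36.11933898925781) ((0.35245558619499207, 0.18107561767101288), (0.019948123022913933, 0.0774308368563652), 2.3940348625183105)
```

View pics/w1.png

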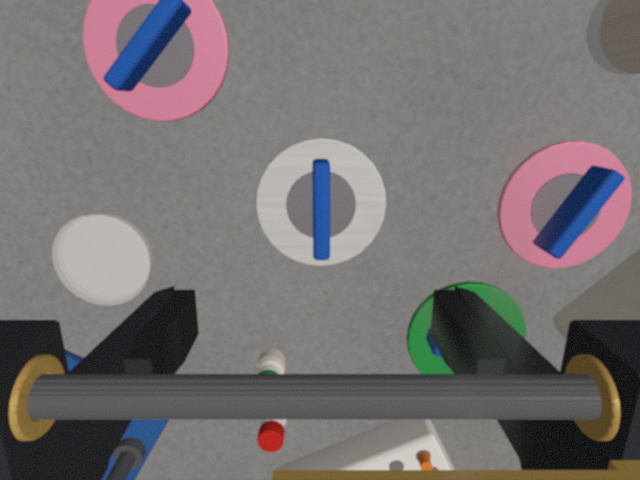

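Wrist view: the aluminium lid's bar is at (209,321) and lies along the tool's x. That puts it at (0.525, 0.1835), which agrees with the triangulation. I'll descend and grasp.

```bash
python3 -m jog '[0.1,0,-0.8,0,0,0, 0.2,0,-1.6,0,0,0, 0.2,0,-2.4,0,0,0, 0.2,0,-3.2,0,0,0, 0.2,0,-3.8,0,0,0, 0.2,0,-4.4,0,0,0, 0.2,0,-4.8,0,0,0, 0.2,0,-5.1,0,0,0, 0.2,0,-5.2,0,0,0, 0.2,0,-5.2,0,0,0]'
python3 -m jog '[0,0,0,0,0,0, 0,0,0,0,0,0, 0,0,0,0,0,0, 0,0,0,0,0,0, 0,0,0,0,0,0, 0,0,0,0,0,0, 0,0,0,0,0,0, 0,0,0,0,0,0]' 1
```

```text
time_s: 3.27
position: [0.525, 0.1834, 0.0499]
tool_rot: [-0.001, 0.384, 0.924, -0.0]
wrist_force: [-1.0, 0.6, 1.1]
finger_gap: 0.088
grip_force: 0.0
time_s: 3.93
position: [0.5259, 0.1827, 0.0508]
tool_rot: [0.0, 0.384, 0.923, 0.0]
wrist_force: [0.7, 0.3, -0.6]
finger_gap: 0.037
grip_force: 0.0
```

```bash
python3 -m jog '[0,0,0,0,0,0, 0,0,0,0,0,0, 0,0,0,0,0,0, 0,0,0,0,0,0, 0,0,0,0,0,0, 0,0,0,0,0,0]' 1
python3 -m jog '[0,0,0.5,0,0,0, 0,0,1.2,0,0,0, 0,0,2,0,0,0, 0,0,3,0,0,0, 0,0,4,0,0,0, 0,0,4.8,0,0,0, 0,0,5.2,0,0,0, 0,0,5.2,0,0,0]'
```

```text
time_s: 4.43
position: [0.526, 0.1828, 0.0507]
tool_rot: [0.0, 0.384, 0.923, 0.0]
wrist_force: [0.4, 0.1, -1.8]
finger_gap: 0.0137
grip_force: 30.0
time_s: 5.1
position: [0.5275, 0.1834, 0.2621]
tool_rot: [0.002, 0.384, 0.923, 0.002]
wrist_force: [0.4, 0.3, -4.5]
finger_gap: 0.0134
grip_force: 30.0
```

```bash
python3 -m jog '[0,-0.5,0.3,0,0,0, 0.1,-1.3,0.7,0,0,0, 0.2,-2.1,1,0,0,0, 0.2,-3,1,0,0,0, 0.3,-3.9,1,0,0,0, 0.3,-4.8,1,0,0,0, 0.3,-5.7,1,0,0,0, 0.4,-6.6,1,0,0,0, 0.4,-7.5,1,0,0,0, 0.4,-8.4,1,0,0,0, 0.4,-9.3,1,0,0,0, 0.4,-10.2,1,0,0,0]'
python3 -m jog '[0,-0.6,0,0,0,0, 0,-1,0,0,0,0, 0,-1.1,0,0,0,0, 0,-1.1,0,0,0,0, 0,-1.1,0,0,0,0, 0,-1.1,0,0,0,0]'
python3 - <<'E'
from h import *
s=sense(); print(s['position'],s['q'])
im=snap('wrist','w2.png'); print(proj(cam('wrist',s),[.4735,-.197,.127]))
np.save('w2s.npy',np.r_[s['position'],s['tool_rot']])
E
```

```text
time_s: 6.1
position: [0.54, -0.2265, 0.2959]
tool_rot: [-0.003, 0.384, 0.923, -0.0]
wrist_force: [1.1, -0.4, -4.9]
finger_gap: 0.0141
grip_force: 30.0
time_s: 6.6
position: [0.542, -0.2665, 0.2979]
tool_rot: [-0.001, 0.383, 0.924, 0.001]
wrist_force: [-1.2, 1.2, -4.5]
finger_gap: 0.0138
grip_force: 30.0
[ 0.54201902 -0.26651737  0.29793507] [ 0.46555468  0.59573461 -0.14673958  1.55564483  0.09551118  0.99927848
  1.07723136]
[ 69.08819208 315.72085428]
```

View pics/w2.png

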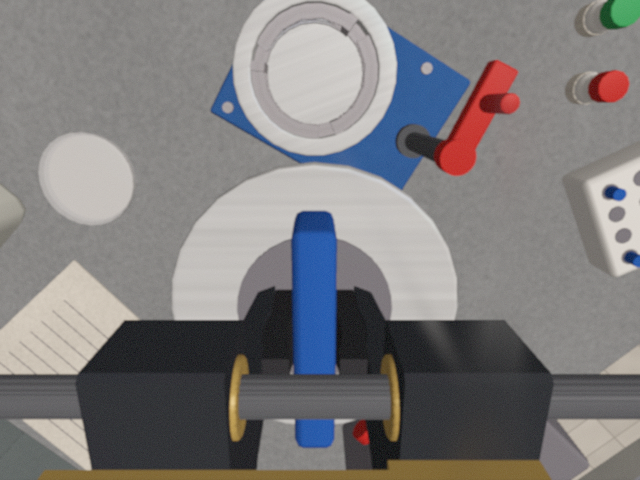

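The wrist view shows the mouth's bore centred near (70,315), where I predicted (69,316). The latch is open to the right, with its peg at (102,503). The lid is held level. Next I'll refine both by fitting circles.

Run:
```python
from h import *
from scipy.optimize import minimize
v=np.load('w2s.npy'); s={'position':v[:3],'tool_rot':v[3:]}; C=cam('wrist',s)
im=cv2.imread('pics/w2.png'); g=cv2.GaussianBlur(cv2.cvtColor(im,cv2.COLOR_BGR2HSV)[...,2].astype(np.float32),(0,0),1.5)
a=np.linspace(0,2*np.pi,360,endpoint=False)
def val(x,y,z,r,rowmax):
    K,Rm,t=C; P=np.c_[x+r*np.cos(a),y+r*np.sin(a),0*a+z]; q=(K@(Rm@P.T+t[:,None])); u=q[0]/q[2];w=q[1]/q[2]
    ok=(u>2)&(u<637)&(w>2)&(w<rowmax)
    return cv2.remap(g,u.astype(np.float32)[None],w.astype(np.float32)[None],1)[0],ok
def score(x,y,z,r,rowmax,d=.0015):
    A,o1=val(x,y,z,r-d,rowmax);B,o2=val(x,y,z,r+d,rowmax);o=o1&o2
    return (np.abs(A-B)[o]).mean()
def grid(c,z,r,rowmax,n):
    best=max(((score(c[0]+i*.0005,c[1]+j*.0005,zz,r,rowmax),c[0]+i*.0005,c[1]+j*.0005,zz) for i in range(-16,17) for j in range(-16,17) for zz in z),key=lambda q:q[0]); print(n,best)
grid((.4735,-.197),(.122,.127,.132),.057,160,'outer')
grid((.4735,-.197),(.122,.127,.132),.0445,300,'bore')
p=s['position']; grid(p[:2],(p[2]-.006,p[2]-.003,p[2]-0.0),.056,310,'flange'); print(p)
# latch angle from peg: wrist px
print('peg',atz(C,(102,505),.189), 'hub',atz(C,(157,457),.154))
```

```text
outer (np.float32(45.515774), 0.474, -0.1985, 0.122)
bore (np.float32(35.017273), 0.4745, -0.199, 0.132)
flange (np.float32(52.6528), np.float64(0.5435190166732826), np.float64(-0.2680173710851429), np.float64(0.2919350737650824))
[ 0.54201902 -0.26651737  0.29793507]
peg [ 0.56420879 -0.13727167  0.189     ] hub [ 0.57988963 -0.17075439  0.154     ]
```

```bash
python3 -m jog '[-0.1,0.1,0,0,0,-1, -0.3,0.3,0,0,0,-2, -0.5,0.5,0,0,0,-3, -0.7,0.7,0,0,0,-4, -0.9,0.9,0,0,0,-5, -1.1,1.1,0,0,0,-6, -1.3,1.3,0,0,0,-7, -1.5,1.5,0,0,0,-8, -1.6,1.6,0,0,0,-9, -1.7,1.7,0,0,0,-10, -1.7,1.7,0,0,0,-11, -1.7,1.7,0,0,0,-12]'
python3 -m jog '[0,0,0,0,0,0, 0,0,-0.5,0,0,0, 0,0,-1,0,0,0, 0,0,-1.5,0,0,0, 0,0,-1.9,0,0,0, 0,0,-1.9,0,0,0]'; python3 -c "
from h import *; s=sense(); print(s['q'],s['position'],s['wrist_force'],R.from_quat(np.roll(s['tool_rot'],-1)).as_matrix().round(3))"
```

```text
time_s: 7.65
position: [0.474, -0.1992, 0.2991]
tool_rot: [-0.0, 0.854, 0.52, 0.001]
wrist_force: [0.2, -0.1, -4.2]
finger_gap: 0.0137
grip_force: 30.0
time_s: 8.15
position: [0.4724, -0.1992, 0.2203]
tool_rot: [-0.003, 0.852, 0.523, -0.001]
wrist_force: [-0.5, -0.5, -4.6]
finger_gap: 0.014
grip_force: 30.0
[ 0.1984532   0.57863385  0.17789801  1.92833536 -0.16118032  0.65397655
  0.00701652] [ 0.47235763 -0.19924983  0.22025811] [-0.45837305 -0.52557885 -4.60448077] [[ 0.453  0.892 -0.005]
 [ 0.892 -0.453  0.003]
 [ 0.    -0.006 -1.   ]]
```

```bash
python3 -m jog '[0,0,-0.4,0,0,0, 0,0,-0.8,0,0,0, 0,0,-1.1,0,0,0, 0,0,-1.3,0,0,0, 0,0,-1.3,0,0,0]'; python3 -m jog '[0,0,-0.1,0,0,0, 0,0,-0.2,0,0,0, 0,0,-0.25,0,0,0, 0,0,-0.25,0,0,0, 0,0,-0.25,0,0,0]'
```

```text
time_s: 8.57
position: [0.4738, -0.2005, 0.1702]
tool_rot: [-0.001, 0.853, 0.522, -0.0]
wrist_force: [0.6, 0.5, -4.8]
finger_gap: 0.0138
grip_force: 30.0
time_s: 8.98
position: [0.4758, -0.1998, 0.1624]
tool_rot: [0.001, 0.853, 0.522, 0.002]
wrist_force: [0.4, 4.6, 4.8]
finger_gap: 0.0139
grip_force: 30.0
```

```bash
python3 -m jog '[-0.03,0.03,0,0,0,0, -0.03,0.03,0,0,0,0, -0.03,0.03,0,0,0,0, -0.03,0.03,0,0,0,0, -0.03,0.03,0,0,0,0, -0.03,0.03,0,0,0,0]' 0.77
python3 - <<'E'
from h import *
s=sense(); print(s['finger_gap'],s['wrist_force'],s['position'],s['wrist_torque']); snap('wrist','w3.png')
E
```

```text
time_s: 9.48
position: [0.4727, -0.2003, 0.1607]
tool_rot: [0.0, 0.854, 0.521, -0.0]
wrist_force: [0.6, -0.3, -0.8]
finger_gap: 0.0203
grip_force: 0.0
0.020289406831573327 [ 0.62006842 -0.30178552 -0.84418321] [ 0.47268291 -0.20033591  0.16074968] [-0.0595615   0.06896555 -0.02322708]
```

View pics/w3.png

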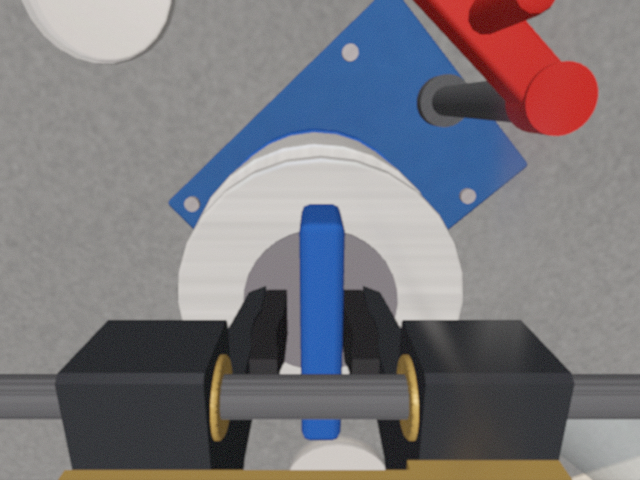

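The wrist view shows the lid on the mouth with its bar between the loosened fingers at col 321. It's about 1 mm off centre. Next I'll turn it counter-clockwise with the loose grip so it can drop.

```bash
python3 -m jog '[0,0,0,0,0,1, 0,0,0,0,0,2, 0,0,0,0,0,3, 0,0,0,0,0,4, 0,0,0,0,0,5, 0,0,0,0,0,6, 0,0,0,0,0,7, 0,0,0,0,0,8, 0,0,0,0,0,9, 0,0,0,0,0,10, 0,0,0,0,0,11, 0,0,0,0,0,12]'
cat > look.py <<'E'
import sys
from h import *
s=sense(); print('q7',s['q'][6],'F',s['wrist_force'].round(1),'T',s['wrist_torque'].round(2))
C=cam('wrist',s); im=snap('wrist',sys.argv[1]); hsv=cv2.cvtColor(im,cv2.COLOR_RGB2HSV)
g=cv2.GaussianBlur(hsv[...,2].astype(np.float32),(0,0),1.5)
bar=((hsv[...,0]>105)&(hsv[...,0]<130)&(hsv[...,1]>140)).astype(np.uint8); bar[:,:250]=0;bar[:,400:]=0;bar[:185]=0
c=max(cv2.findContours(bar[:330],0,2)[0],key=cv2.contourArea); print('bar',cv2.minAreaRect(c))
a=np.linspace(0,2*np.pi,360,endpoint=False)
def sc(x,y,z,r=.056):
    K,Rm,t=C; o=[]
    for d in(-.0015,.0015):
        P=np.c_[x+(r+d)*np.cos(a),y+(r+d)*np.sin(a),0*a+z]; q=K@(Rm@P.T+t[:,None]); u,w=(q[:2]/q[2]).astype(np.float32)
        o.append((cv2.remap(g,u[None],w[None],1)[0],(u>2)&(u<637)&(w>2)&(w<310)))
    k=o[0][1]&o[1][1]; return np.abs(o[0][0]-o[1][0])[k].mean()
p=s['position']
res=sorted(((sc(.474+i*.001,-.1985+j*.001,z),.474+i*.001,-.1985+j*.001,z) for i in range(-5,6) for j in range(-5,6) for z in np.arange(.132,.164,.001)),reverse=True)
print('flange top fits (rest .154, dropped .144, home .136):'); [print(np.round(r,4)) for r in res[:3]]
E
python3 look.py w4.png
```

```text
time_s: 10.53
position: [0.4738, -0.1999, 0.1607]
tool_rot: [0.001, 0.382, 0.924, 0.001]
wrist_force: [3.5, 0.9, -2.3]
finger_gap: 0.0205
grip_force: 24.6
q7 0.8401694309478328 F [ 3.5  0.9 -2.3] T [ 0.26 -0.63 -0.74]
bar ((333.66680908203125, 274.62359619140625), (49.486717224121094, 137.7672576904297), 24.646770477294922)
flange top fits (rest .154, dropped .144, home .136):
[50.4446  0.473  -0.1985  0.139 ]
[49.9973  0.474  -0.1995  0.14  ]
[49.882   0.473  -0.1985  0.138 ]
```

View pics/w4.png

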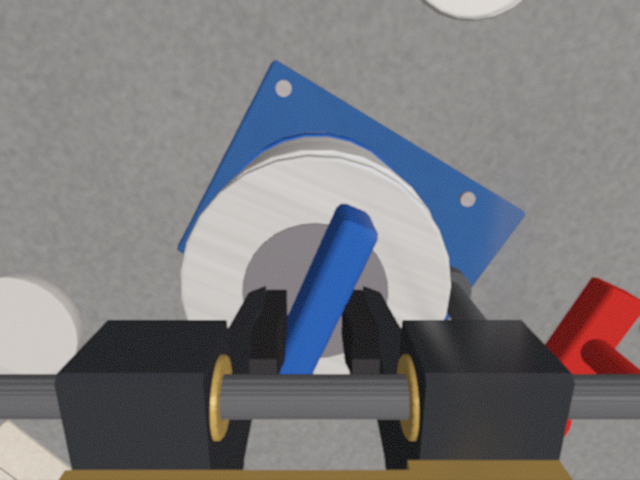

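The flange's visible width shrank from 284 to 269 px, about 10 mm farther from the camera. With the back-stop torque as well, that means the lid has dropped in. I'll lower the fingers 10 mm and screw it clockwise.

```bash
python3 -m jog '[0,0,0,0,0,-1, 0,0,0,0,0,-2, 0,0,-0.1,0,0,-3, 0,0,-0.2,0,0,-4, 0,0,-0.25,0,0,-5, 0,0,-0.25,0,0,-6, 0,0,-0.25,0,0,-7, 0,0,-0.25,0,0,-8, 0,0,-0.25,0,0,-9, 0,0,-0.25,0,0,-10, 0,0,-0.25,0,0,-11, 0,0,-0.25,0,0,-12]'
python3 -m jog '[0,0,0,0,0,-1, 0,0,0,0,0,-2, 0,0,0,0,0,-3, 0,0,0,0,0,-4, 0,0,0,0,0,-5, 0,0,0,0,0,-6, 0,0,0,0,0,-7, 0,0,0,0,0,-8, 0,0,0,0,0,-9, 0,0,0,0,0,-10, 0,0,0,0,0,-10]'
python3 look.py w5.png
```

```text
time_s: 11.58
position: [0.4735, -0.1998, 0.1507]
tool_rot: [0.0, 0.855, 0.518, 0.001]
wrist_force: [3.1, 0.7, -2.3]
finger_gap: 0.0204
grip_force: 1.7
time_s: 12.5
position: [0.4726, -0.1999, 0.1506]
tool_rot: [0.0, 1.0, 0.023, -0.0]
wrist_force: [0.2, 0.2, 0.3]
finger_gap: 0.0202
grip_force: 0.0
q7 -0.6358779049307923 F [0.2 0.2 0.3] T [0.04 0.14 0.01]
bar ((296.74786376953125, 271.96844482421875), (135.11190795898438, 47.923126220703125), 72.12130737304688)
flange top fits (rest .154, dropped .144, home .136):
[53.1661  0.475  -0.1995  0.132 ]
[51.5094  0.476  -0.1995  0.132 ]
[51.4615  0.475  -0.1995  0.133 ]
```

```bash
python3 -m jog '[0,0,0,0,0,-1, 0,0,0,0,0,-2, 0,0,0,0,0,-3, 0,0,0,0,0,-4, 0,0,0,0,0,-4]'
python3 look.py w6.png
```

```text
time_s: 12.97
position: [0.4731, -0.1993, 0.1507]
tool_rot: [0.0, 0.984, -0.18, -0.0]
wrist_force: [0.9, -0.0, 0.7]
finger_gap: 0.022
grip_force: 57.5
q7 -0.9103570558573305 F [ 0.9 -0.   0.7] T [0.18 0.07 1.98]
bar ((288.1104736328125, 279.52783203125), (143.64987182617188, 55.13488006591797), 57.300540924072266)
flange top fits (rest .154, dropped .144, home .136):
[50.3012  0.474  -0.1985  0.132 ]
[49.4002  0.473  -0.1985  0.133 ]
[49.3617  0.474  -0.1985  0.133 ]
```

The 1.98 N·m reaction shows the lid at its hard stop, and the fit puts the flange at its home height. I'll unload, open and lift, then check the latch.

```bash
python3 -m jog '[0,0,0,0,0,1.5, 0,0,0,0,0,3, 0,0,0,0,0,3]'; python3 -m jog '[0,0,0,0,0,0, 0,0,0,0,0,0, 0,0,0,0,0,0, 0,0,0.6,0,0,0, 0,0,1.2,0,0,0, 0,0,1.8,0,0,-1, 0,0,2.4,0,0,-2, 0,0,3,0,0,-3, 0,0,3,0,0,-4, 0,0,3,0,0,-5, 0,0,3,0,0,-6, 0,0,3,0,0,-7]' 0.5
python3 - <<'E'
from h import *
T,S=cam('top'),cam('scene')
for n in('top','scene'):
    im=cams.get_image(n); r=cams.search_frame(n,'latch_peg'); print(n,[(d['at'],d['p']) for d in r[:2]])
s=sense(); print(s['position'],s['q'],R.from_quat(np.roll(s['tool_rot'],-1)).as_matrix().round(3)); snap('wrist','w7.png')
C=cam('wrist',s)
for p in([.5655,-.136,.1715],[.5805,-.17,.154]): print(proj(C,p))
E
```

```text
time_s: 13.27
position: [0.4726, -0.2001, 0.1509]
tool_rot: [-0.0, 1.0, -0.025, 0.0]
wrist_force: [0.2, -0.1, -1.1]
finger_gap: 0.0205
grip_force: 0.0
time_s: 14.27
position: [0.4727, -0.1999, 0.2709]
tool_rot: [-0.0, 0.922, -0.387, 0.0]
wrist_force: [0.5, -0.7, 0.2]
finger_gap: 0.0442
grip_force: 0.0
top [([239.7, 306.0], 0.71), ([250.0, 372.2], 0.56)]
scene [([230.4, 250.1], 0.7)]
[ 0.47257767 -0.19995545  0.27059926] [-0.1890201   0.6414765   0.86223606  1.8886226  -0.61718081  0.90173921
 -1.37963033] [[ 0.706 -0.708 -0.   ]
 [-0.708 -0.706 -0.   ]
 [-0.     0.    -1.   ]]
[201.23465078 120.95464824]
[137.55295201 148.55438222]
```

View pics/w7.png

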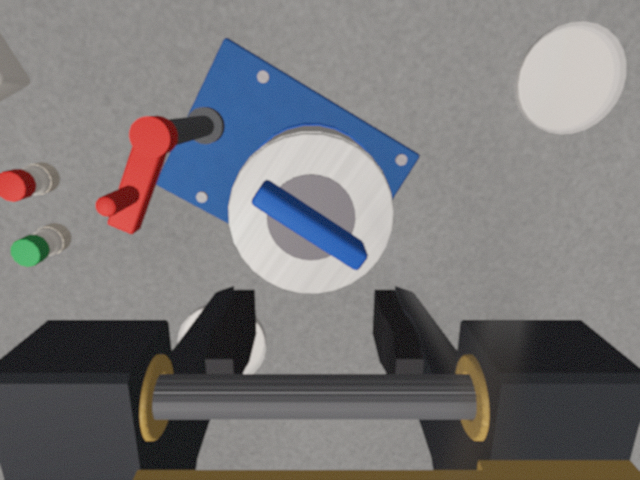

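The wrist view shows the lid flush, its flange just over the rim. The peg at (201,118) and the hub at (135,152) match the projections. I'll cage the peg with the fingers tangential.

```bash
python3 -m jog '[0.7,0.5,0,0,0,-1, 1.4,1,0,0,0,-2, 2,1.4,0,0,0,-3, 2.3,1.6,0,0,0,-3.5, 2.3,1.6,-0.5,0,0,-3.5, 2.3,1.6,-1.2,0,0,-3.5, 2.3,1.6,-1.9,0,0,-3.5, 2.3,1.6,-1.9,0,0,-3.5]' 0.7
python3 - <<'E'
from h import *
s=sense(); print(s['position'],s['q'],s['finger_gap'],R.from_quat(np.roll(s['tool_rot'],-1)).as_matrix().round(3)); snap('wrist','w8.png')
print(proj(cam('wrist',s),[.5655,-.136,.1715]))
E
```

```text
time_s: 15.18
position: [0.5621, -0.1338, 0.1901]
tool_rot: [0.001, 0.838, -0.545, -0.005]
wrist_force: [0.1, 1.2, -0.3]
finger_gap: 0.0265
grip_force: 0.0
[ 0.56208187 -0.13376235  0.19011075] [-0.29896787  0.86706464  0.87777034  1.78250285 -0.83012145  0.92004757
 -1.76938536] 0.02650630141385838 [[ 0.405 -0.914 -0.008]
 [-0.914 -0.405  0.004]
 [-0.007  0.006 -1.   ]]
[284.96946322 307.32067702]
```

View pics/w8.png

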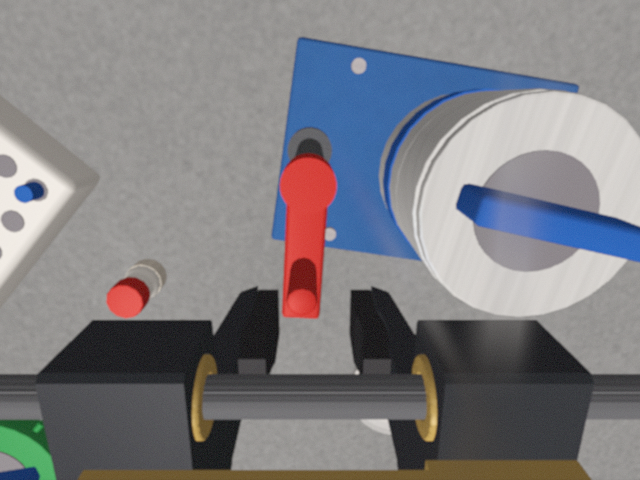

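The wrist view shows the peg top at (300,300) between the fingers, about 4 mm left of the cage centre. I'll shift +4 mm in x, lower, then sweep along the arc.

```bash
python3 -m jog '[0.1,0,0,0,0,0, 0.1,0,-0.3,0,0,0, 0.1,0,-0.6,0,0,0, 0.1,0,-0.6,0,0,0]'
python3 -m jog '[-0.08,-0.05,0,0,0,1, -0.17,-0.1,0,0,0,2, -0.25,-0.16,0,0,0,3, -0.32,-0.23,0,0,0,4, -0.38,-0.31,0,0,0,5, -0.43,-0.39,0,0,0,6, -0.48,-0.48,0,0,0,7, -0.51,-0.57,0,0,0,8, -0.54,-0.67,0,0,0,9, -0.56,-0.77,0,0,0,10, -0.56,-0.77,0,0,0,10]'
```

```text
time_s: 15.57
position: [0.568, -0.1352, 0.1691]
tool_rot: [-0.0, 0.838, -0.546, -0.001]
wrist_force: [-0.8, -0.2, 0.9]
finger_gap: 0.0266
grip_force: 0.0
time_s: 16.48
position: [0.5451, -0.1662, 0.1708]
tool_rot: [-0.001, 0.999, -0.053, -0.001]
wrist_force: [-1.7, 2.3, 0.1]
finger_gap: 0.0263
grip_force: 1.0
```

```bash
python3 -m jog '[0,-0.1,0,0,0,1, 0,-0.2,0,0,0,2, 0.02,-0.3,0,0,0,3, 0.04,-0.39,0,0,0,4, 0.07,-0.47,0,0,0,5, 0.1,-0.55,0,0,0,5.5, 0.1,-0.55,0,0,0,5.5]'
python3 - <<'E'
from h import *
s=sense(); print(s['wrist_force'],s['wrist_torque'],s['q']); snap('wrist','w9.png')
E
```

```text
time_s: 17.07
position: [0.5489, -0.1864, 0.1704]
tool_rot: [-0.003, 0.973, 0.232, -0.001]
wrist_force: [-2.9, 5.2, 2.5]
finger_gap: 0.0263
grip_force: 3.2
[-2.85978444  5.16746057  2.46942891] [ 1.09215183  0.85473369 -0.01871629] [ 0.02985015  0.75609571  0.38825637  1.78523677 -0.42672765  0.68958858
 -0.44536045]
```

View pics/w9.png

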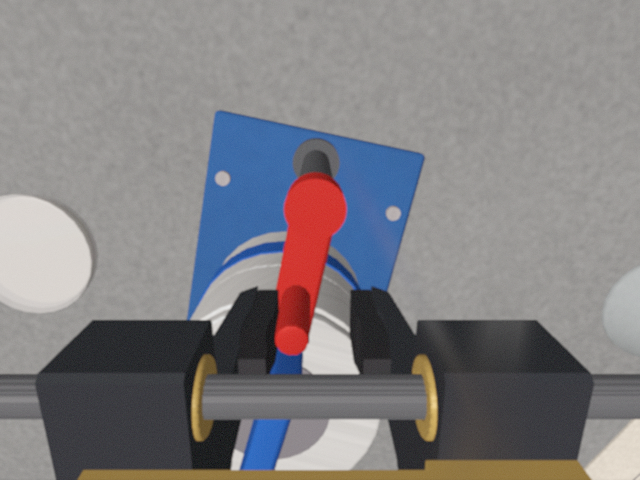

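The wrist view shows the arm over the lid's edge, pointing at its centre: hub at (208,315), peg at (340,292). I'll push a little more to confirm the stop.

```bash
python3 -m jog '[0.03,-0.1,0,0,0,0, 0.05,-0.2,0,0,0,0, 0.05,-0.2,0,0,0,0, 0.05,-0.2,0,0,0,0]'
python3 - <<'E'
from h import *
s=sense(); C=cam('wrist',s); im=cams.get_image('wrist'); hsv=cv2.cvtColor(im,cv2.COLOR_RGB2HSV)
r=(((hsv[...,0]<8)|(hsv[...,0]>172))&(hsv[...,1]>150)).astype(np.uint8); r[:,:230]=0; r[:,400:]=0
# arm direction on its top face: row-wise centre below hub, above peg
P=[]
for row in range(238,282,4):
    x=np.nonzero(r[row])[0]
    if len(x): P.append(atz(C,(row,(x.min()+x.max())/2),.154)[:2])
P=np.array(P); d=P[-1]-P[0]; print('arm dir deg',np.degrees(np.arctan2(d[1],d[0]))%360,'want',np.degrees(np.arctan2(-.1985+.170,.474-.5805))%360,len(P)); print(P[0],P[-1])
E
```

```text
time_s: 17.45
position: [0.549, -0.1868, 0.17]
tool_rot: [-0.009, 0.973, 0.233, -0.003]
wrist_force: [-6.9, 18.3, 12.5]
finger_gap: 0.0268
grip_force: 9.8
arm dir deg 195.8742011266266 want 194.9816325723909 11
[ 0.56912207 -0.17358081] [ 0.55255352 -0.17829242]
```

The force rose to 18 N without any motion and the arm direction is 195.9° against 195° for closed, so the latch is at its stop. I'll back off to the cage centre and lift clear.

```bash
python3 -m jog '[-0.04,0.17,0,0,0,0, -0.08,0.34,0,0,0,0, -0.08,0.34,0,0,0,0, -0.08,0.34,0,0,0,0]'
python3 -m jog '[0,0,0.5,0,0,0, 0,0,1.1,0,0,0, 0,0,1.9,0,0,0, 0,0,2.7,0,0,0, 0,0,3,0,0,0, 0,0,3,0,0,0, 0,0,3,0,0,0]'
python3 - <<'E'
from h import *
s=sense(); C=cam('wrist',s); im=snap('wrist','w10.png')
print(s['position'],proj(C,[.5438,-.1798,.1715]),proj(C,[.5805,-.170,.154]),proj(C,[.474,-.1985,.166]))
E
```

```text
time_s: 17.83
position: [0.5495, -0.1839, 0.171]
tool_rot: [0.001, 0.973, 0.231, 0.0]
wrist_force: [-0.2, 0.1, 0.5]
finger_gap: 0.0268
grip_force: 0.0
time_s: 18.42
position: [0.5493, -0.1841, 0.291]
tool_rot: [0.001, 0.973, 0.231, 0.001]
wrist_force: [0.1, 0.1, 0.1]
finger_gap: 0.0262
grip_force: 0.0
[ 0.54929501 -0.18411051  0.29095023] [229.43469633 303.70309652] [167.18398184 315.79809843] [324.38563297 283.53691083]
```

View pics/w10.png

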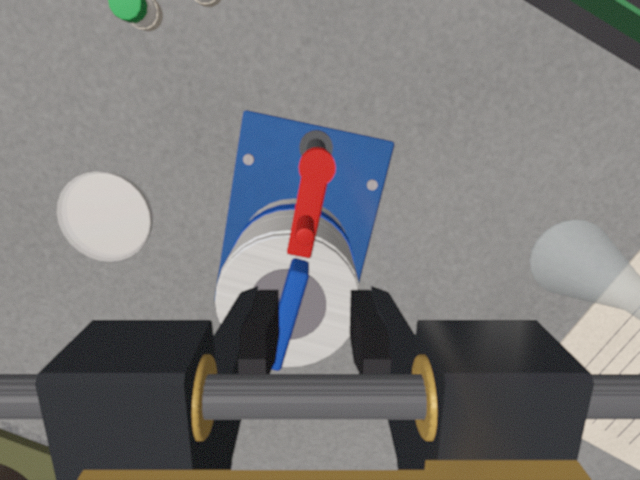

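The wrist view shows the latch closed over the lid's edge, peg at (236,305) and hub at (167,317). The lid is seated and the robot is clear, so I'm handing in.

```bash
python3 -c "
from bench import close_job; print(close_job())"
```

```text
the job is handed in; nothing more can be done
None
```

I've handed the job in: the lid dropped into the thread and was screwed to its hard stop, the latch is at its closed stop over the lid's edge, and the robot is clear at about 18 s; the hand-in call returned no verdict.

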